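# Sockets back on the rail in order of size

### The arm

A 7-joint arm with a two-finger parallel gripper is mounted at the origin on a cart in front of the work surface, level with it; the furniture and walls round the work are solid. World frame = base frame: x ahead of the robot, y to its left, z up, the work surface at z = 0. Lengths are in mm, angles in rad, forces in N, time in s.
With the tool pointing down it reaches from about 400 to 850 mm from the base axis. Payload 4.5 kg.
Tool frame: the origin (TCP) lies at the very end of the fingers, on their centre line; the grasp point (between the pads) lies 19 mm behind it (manip.grasp_offset is the distance from the TCP to the grasp point, in mm); z points along the fingers, y is the direction in which the jaws open and shut (so a half turn about z gives the same grasp; the last joint's range is limited). The gripper opens to 88 mm and grips with 3 to 60 N. Pads are 18 mm wide; open, the fingers measure 123 mm over their backs; the gripper's body (75 mm by 187 mm) begins 45 mm behind the grasp point.
Start: joints at [1.288, 0.689, -0.195, 1.565, 0.157, 0.902, -0.215], TCP at [194.734, -593.913, 238.743] pointing down, gripper open.
Joint ranges: [-3.01, 3.01], [-0.46, 2.08], [-1.47, 1.51], [0.13, 2.56], [-1, 4.14], [0.04, 2.09], [-2.66, 2.66]. Speed limits (rad/s): [2.57, 2.57, 3.14, 3.14, 3.14, 3.14, 3.14].

### API

Orientations are given as a unit quaternion [x, y, z, w].
In Python, from cell import manip gives the robot as it stands. The module is installed in compiled form; this text tells all that it offers.
- The arm moves only by the shell command python3 -m handwheel 'ROWS' [FORCE]. ROWS is JSON, a list of rows, each an object of numbers: "tx", "ty", "tz": the shift along the world's x, y, z in cm; "wx", "wy", "wz": the turn, a rotation vector about the world's x, y, z in rad; "hand": the opening in per cent of the stroke, from 0 (shut) to 100 (fully open). A call has 1 to 5 rows; each row shifts and turns the commanded pose from where the row before left it; what a row does not reach is not made up. A row lasts 1/12 s, in which the tool goes at most 41.7 mm and 7.16 degrees, less where a joint would pass 70% of its speed; a pose out of reach is approached as far as the arm can. A call is refused whole if a number of a shift passes 4.17 or a number of a turn 0.125, either way. A call with a gripper value outside its range is refused whole. The fingers move at their own pace and stop on an object; FORCE is the grip in N (left out, the last holds). Time passes only in rows, so rows that do not move let the fingers close. It gives the time, the measured TCP pose, the force and the opening at its end, in the units of the state.
- manip.observe(): the state, without advancing time (a new reading comes with each control period).
- manip.capture(name): name is "scene" or "side" or "wrist"; returns (picture, depth): 480x640x3 uint8, red, green, blue; 480x640 float32, mm along the optical axis (not along the pixel's ray), 0 where there is no reading.
- manip.camera_params(name): a dict with "fx", "fy", "cx", "cy" (pixels), "rvec" (rotation vector, rad) and "tvec" (3), from world to camera coordinates, as OpenCV has them. Camera axes: x right, y down, z forward; pixel columns grow to the right and rows downward; lengths in mm; the calibration is good to about 2 mm. A picture is of the moment at which its call begins: read the wrist's pose just before it. camera_params takes no time and is no camera call; for the wrist camera it gives the pose at the moment of the call.
- manip.hand_in(): hands the job in, once; it reports no verdict.
The state is a dict: "time": time; "q": joint angles; "dq": joint speeds; "tau": joint torques, N m; "eef_pos": TCP position; "ee_rot": TCP orientation; "force": force on the tool from outside, world axes, zero at the start; "ft_torque": the same for the moment, N m; "grip_width": finger opening in mm.
Only numpy, scipy, OpenCV 4.12 (cv2) and the standard library are available. Lean on these libraries where they do the work, as an engineer would, in place of code of your own. Each camera call takes 0.05 s, during which the arm holds its last target. There are 200 camera calls.

### The job

The largest and the smallest socket are still on the end clips of the socket rail. Put the four loose sockets back on the empty clips between them, each pushed over its spigot and sitting flat, so that the sizes step down in order along the whole rail from the largest to the smallest; leave the two end sockets on their clips.

Things in the scene. Friction and masses are not known exactly. Their poses are not given: they have to be found in the camera images.
- socket_32: Loose steel hexagon socket standing upright on the bench on its drive end, 51 mm tall: upper part a round cylinder 44 mm in diameter from 18 mm above its underside to the top (grip here from above, from outside; 32 mm hexagon opening facing up), lower 18 mm 34 mm in diameter with a round 16 mm bore, 17 mm deep, open at the underside, that goes over a clip's spigot. Origin: centre of the underside; z along its axis, up. Any yaw will do.
- socket_28: Loose steel hexagon socket standing upright on the bench on its drive end, 47 mm tall: upper part a round cylinder 38 mm in diameter from 18 mm above its underside to the top (grip here from above, from outside; 28 mm hexagon opening facing up), lower 18 mm 31 mm in diameter with a round 16 mm bore, 17 mm deep, open at the underside, that goes over a clip's spigot. Origin: centre of the underside; z along its axis, up. Any yaw will do.
- socket_23: Loose steel hexagon socket standing upright on the bench on its drive end, 43 mm tall: upper part a round cylinder 32 mm in diameter from 18 mm above its underside to the top (grip here from above, from outside; 23 mm hexagon opening facing up), lower 18 mm 28 mm in diameter with a round 16 mm bore, 17 mm deep, open at the underside, that goes over a clip's spigot. Origin: centre of the underside; z along its axis, up. Any yaw will do.
- socket_18: Loose steel hexagon socket standing upright on the bench on its drive end, 39 mm tall: upper part a round cylinder 26 mm in diameter from 18 mm above its underside to the top (grip here from above, from outside; 18 mm hexagon opening facing up), lower 18 mm 25 mm in diameter with a round 16 mm bore, 17 mm deep, open at the underside, that goes over a clip's spigot. Origin: centre of the underside; z along its axis, up. Any yaw will do.
- socket_36: The largest steel socket, 50 mm in diameter at the top (36 mm in the lower 18 mm), 55 mm tall, loose, already on the clip at one end of the rail (which end varies; the smallest is at the other end), 53 to 59 mm from the next clip. Origin: centre of the underside; z up.
- socket_13: The smallest steel socket, 20 mm in diameter at the top (22.5 mm in the lower 18 mm), 36 mm tall, loose, already on the clip at one end of the rail (which end varies; the largest is at the other end), 53 to 59 mm from the next clip. Origin: centre of the underside; z up.
- clip_1: Empty black clip, number 1 of four in a row on the fixed flat aluminium rail, 50 to 62 mm apart; 1 and 4 lie next to the end sockets. Origin: centre of its flat seat, 17 mm above the bench, where the socket's underside rests; y along the rail, from clip_4 towards clip_1; x across; z up. Round spigot 16 mm tall on the seat: 11 mm wide, from 6 mm up narrowing to a 3 mm tip, leads on a socket up to 6 mm off centre.
- clip_2: Empty black clip, number 2 of four in a row on the fixed flat aluminium rail, 50 to 62 mm apart; 1 and 4 lie next to the end sockets. Origin: centre of its flat seat, 17 mm above the bench, where the socket's underside rests; y along the rail, from clip_4 towards clip_1; x across; z up. Round spigot 16 mm tall on the seat: 11 mm wide, from 6 mm up narrowing to a 3 mm tip, leads on a socket up to 6 mm off centre.
- clip_3: Empty black clip, number 3 of four in a row on the fixed flat aluminium rail, 50 to 62 mm apart; 1 and 4 lie next to the end sockets. Origin: centre of its flat seat, 17 mm above the bench, where the socket's underside rests; y along the rail, from clip_4 towards clip_1; x across; z up. Round spigot 16 mm tall on the seat: 11 mm wide, from 6 mm up narrowing to a 3 mm tip, leads on a socket up to 6 mm off centre.
- clip_4: Empty black clip, number 4 of four in a row on the fixed flat aluminium rail, 50 to 62 mm apart; 1 and 4 lie next to the end sockets. Origin: centre of its flat seat, 17 mm above the bench, where the socket's underside rests; y along the rail, from clip_4 towards clip_1; x across; z up. Round spigot 16 mm tall on the seat: 11 mm wide, from 6 mm up narrowing to a 3 mm tip, leads on a socket up to 6 mm off centre.
Mind the look-alikes: they are no part of the job. What is shaped like the socket_23 but green is not meant.

How it is judged:
By the outcome, as a careful person would: the job done as asked, in the order asked, and still so for the second after the job is handed in, with the robot touching nothing.
It also fails if it takes over 99 s, if anything falls off the work surface, if the arm or the gripper's body presses on something with over 40 N, if the wrist force passes 120 N, or if a joint passes its speed limit or range.

## Working session

There is one attempt and no reset: what is moved stays moved. The work goes in short steps, Python scripts to look and compute and a shell command to move; the robot and the scene stay as the last step left them, time stands still between calls to the robot, and variables do not carry over. Pictures are saved under pics/ and viewed, about 12 in all and at most 16, crops included, and the job is handed in when it is done.

```bash
mkdir -p pics
cat > h.py <<'E'
import numpy as np, cv2, pickle
from cell import manip
def snap(name,tag):
    P=manip.camera_params(name); im,d=manip.capture(name)
    pickle.dump((P,im,d),open(f'pics/{tag}.pkl','wb')); cv2.imwrite(f'pics/{tag}.png',im[:,:,::-1]); return P,im,d
def load(tag): return pickle.load(open(f'pics/{tag}.pkl','rb'))
def atz(P,u,v,z):
    R=cv2.Rodrigues(np.array(P['rvec'],float))[0]; t=np.array(P['tvec'],float).ravel()
    r=R.T@np.array([(u-P['cx'])/P['fx'],(v-P['cy'])/P['fy'],1]); c=-R.T@t
    return c+r*(z-c[2])/r[2]
def cloud(P,d):
    v,u=np.mgrid[:480,:640]; R=cv2.Rodrigues(np.array(P['rvec'],float))[0]; t=np.array(P['tvec'],float).ravel()
    X=np.stack([(u-P['cx'])/P['fx']*d,(v-P['cy'])/P['fy']*d,d],-1); W=(X-t)@R; W[d==0]=np.nan; return W
E
python3 - <<'E'
from h import *
for n in('scene','side'): 
    P,im,d=snap(n,n+'0'); print(n,P)
print(manip.observe())
E
```

```text
scene {'fx': 487.6442971619511, 'fy': 487.6442971619511, 'cx': 323.85398038416156, 'cy': 240.54402315137116, 'rvec': array([ 0.93216467, -2.16970865,  1.34090716]), 'tvec': array([482.61537731, 159.1745404 , 843.60342913])}
side {'fx': 614.0489448144455, 'fy': 614.0489448144455, 'cx': 324.6437652024014, 'cy': 240.82663455349123, 'rvec': array([-0.01523565,  2.73250591, -1.52716233]), 'tvec': array([ 521.34851432,  -21.30272704, 1256.24576133])}
{'time': 0.1, 'q': array([ 1.28780827,  0.68988963, -0.19452546,  1.56621705,  0.15731731,
        0.90249748, -0.21509111]), 'dq': array([ 2.49717989e-04, -1.83799573e-03, -6.63242905e-04, -2.79763511e-03,
       -8.18814773e-04,  9.35950629e-05,  8.74428263e-04]), 'tau': array([-3.54824231e-03, -5.28502393e+01, -1.27174225e+00, -1.53838313e+01,
       -5.26304485e-02,  1.96128938e-03,  3.12328450e-05]), 'eef_pos': array([ 194.48250795, -593.38731321,  238.00303598]), 'ee_rot': array([ 9.87473875e-01,  1.57780516e-01, -1.90521195e-04, -7.86614224e-04]), 'force': array([-0.10835609,  0.17794636,  0.44090527]), 'ft_torque': array([-0.00203872,  0.01663938,  0.02033179]), 'grip_width': 88.2133091374776}
```

View pics/scene0.png

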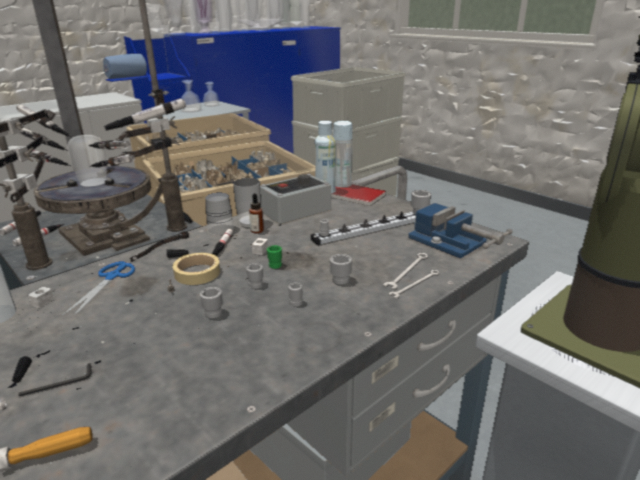

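View pics/side0.png

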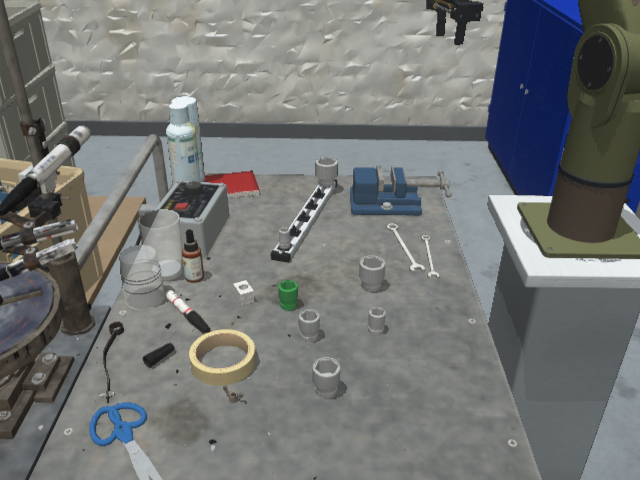

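The scene view shows four grey loose sockets at about (340,268), (211,302), (255,275) and (295,293), a green decoy at (275,256), and the rail running from (325,230) to (420,200). The side view shows the same grey sockets at (372,272), (326,376), (309,323) and (376,319). The decoy is at (288,293), the large end socket at (326,170) and the small end socket at (285,238).

Run:
```python
from h import *
for n in('side0','scene0'):
    P,im,d=load(n); W=cloud(P,d)
    z=W[...,2]; 
    m=((z>8)&(z<70)&(W[...,0]>250)&(W[...,0]<900)&(abs(W[...,1])<500)).astype(np.uint8)
    k,l,s,c=cv2.connectedComponentsWithStats(m)
    print(n)
    for i in range(1,k):
        if s[i,4]<60: continue
        p=W[l==i]; zt=np.percentile(p[:,2],97); t=p[p[:,2]>zt-8]
        e=cv2.minAreaRect(t[:,:2].astype(np.float32))
        print(c[i].round(),s[i,4],'ztop',zt.round(1),'ctr',np.round(e[0],1),np.round(e[1],1),im[l==i].mean(0).round())
a=cv2.imread('pics/side0.png'); s=cv2.imread('pics/scene0.png')
c1=cv2.resize(a[150:265,255:345],None,fx=5,fy=5,interpolation=cv2.INTER_CUBIC)
c2=cv2.resize(s[185:250,305:435],None,fx=2.6,fy=2.6,interpolation=cv2.INTER_CUBIC)
o=np.zeros((600,800,3),np.uint8); o[:575,:450]=c1; o[:c2.shape[0],455:455+c2.shape[1]]=c2
c3=cv2.resize(a[255:405,275:400],None,fx=2.7,fy=2.7,interpolation=cv2.INTER_CUBIC); o[180:180+c3.shape[0],455:455+c3.shape[1]]=c3
cv2.imwrite('pics/crop1.png',o)
```

```text
side0
[196. 274.] 7173 ztop 67.3 ctr [788.6  44.2] [468.1 130. ] [141. 127. 115.]
[307. 210.] 1964 ztop 66.5 ctr [ 519.3 -165.7] [52.5 48.1] [121. 123. 123.]
[392. 194.] 2599 ztop 68.9 ctr [ 361.1 -103.7] [202.6  83.7] [ 74.  87. 100.]
[371. 271.] 705 ztop 51.2 ctr [440.2 204.7] [45.6 41.4] [123. 124. 122.]
[243. 291.] 337 ztop 27.5 ctr [658.7 246.1] [25.  40.3] [176. 175. 169.]
[288. 292.] 459 ztop 43.0 ctr [582.1 263.5] [31.3 32.2] [ 54. 109.  63.]
[ 83. 307.] 303 ztop 67.9 ctr [895.5 322.8] [25.5  6.2] [49. 45. 40.]
[376. 319.] 369 ztop 39.2 ctr [439.9 324.9] [25.8 25.1] [124. 126. 123.]
[309. 323.] 524 ztop 43.1 ctr [545. 341.] [30.7 34.2] [123. 124. 121.]
[110. 352.] 243 ztop 13.3 ctr [836. 404.] [ 22.5 166.6] [74. 72. 69.]
[158. 353.] 298 ztop 19.9 ctr [764.6 397.1] [46.3 17.5] [44. 44. 44.]
[ 59. 377.] 308 ztop 11.9 ctr [894.7 444.8] [10.5 86.2] [82. 78. 71.]
[326. 375.] 868 ztop 47.2 ctr [518.8 457.3] [35.7 39.5] [124. 125. 123.]
[232. 393.] 99 ztop 18.5 ctr [645.9 475.4] [ 7.9 33. ] [102.  98.  89.]
[126. 404.] 69 ztop 10.8 ctr [787.1 495.1] [ 9.1 39. ] [ 72. 116. 166.]
scene0
[304. 200.] 3256 ztop 67.9 ctr [ 7.793e+02 -6.000e-01] [414.4 115.9] [117. 103.  99.]
[423. 229.] 3793 ztop 67.6 ctr [ 406.9 -104.4] [105.8 296.6] [86. 93. 99.]
[177. 215.] 255 ztop 68.0 ctr [895.1 321.7] [31.8  8.7] [56. 49. 43.]
[205. 247.] 1799 ztop 64.6 ctr [809.3 256.4] [61.  30.5] [128. 118. 100.]
[160. 243.] 160 ztop 13.5 ctr [835.2 404.1] [ 25.2 165.4] [63. 59. 56.]
[131. 241.] 106 ztop 12.2 ctr [892.6 445. ] [14.4 83.6] [78. 71. 64.]
[268. 251.] 452 ztop 43.1 ctr [579.6 263.7] [32.3 30.9] [ 90. 120.  91.]
[340. 267.] 515 ztop 51.5 ctr [437.1 204.9] [42.3 46. ] [114. 113. 110.]
[254. 274.] 312 ztop 43.4 ctr [543.3 341.6] [30.9 32.8] [113. 111. 109.]
[295. 292.] 258 ztop 39.2 ctr [437.8 325.7] [24.7 27. ] [115. 113. 110.]
[211. 300.] 523 ztop 47.4 ctr [516.3 458.1] [36.4 38.7] [112. 110. 108.]
```

View pics/crop1.png

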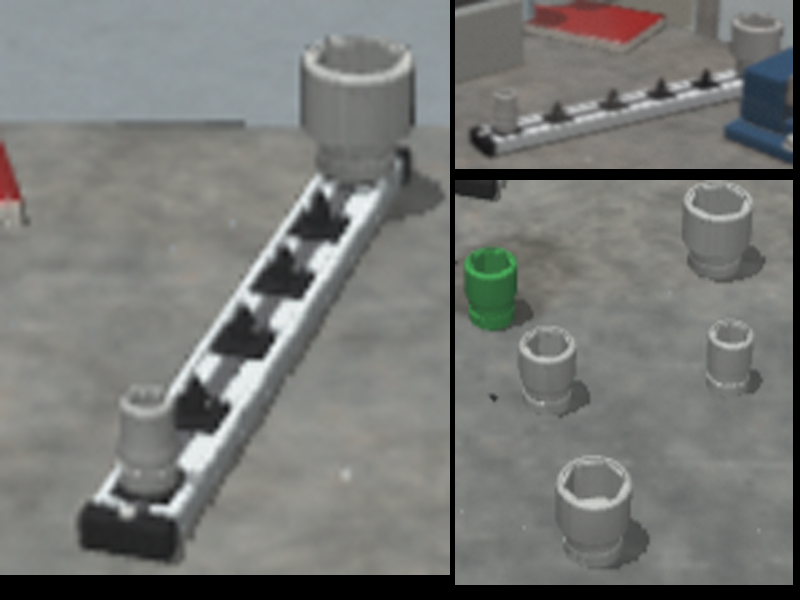

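The crop confirms the choice. Candidates in the side view are grey (372,272), (326,376), (309,323) and (376,319), plus the green look-alike at (288,293), which I exclude. By measured height and diameter they are socket_32, 28, 23 and 18 in that order. The large end socket is at the far (-y) end of the rail. Next I'll locate the clips.

Run:
```python
from h import *
P,im,d=load('side0')
for u,v in[(319.4,188.5),(312.4,199.7),(303.8,212),(295,225.3)]: print('tip',atz(P,u,v,33).round(1))
for n in('side0','scene0'):
    P,im,d=load(n); W=cloud(P,d)
    z=W[...,2]; x,y=W[...,0],W[...,1]
    m=((z>22)&(z<36)&(x>430)&(x<680)&(y>-300)&(y<140)&(im.max(2)<75)).astype(np.uint8)
    k,l,s,c=cv2.connectedComponentsWithStats(m)
    print(n)
    for i in range(1,k):
        if s[i,4]>6: p=W[l==i]; print(c[i].round(1),s[i,4],np.median(p,0).round(1),p[:,2].max().round(1))
    for lo,hi in((62,76),(44,56)):
        m=((z>lo)&(z<hi)&(x>400)&(x<680)&(y>-300)&(y<140)&(np.ptp(im,axis=2)<20)).astype(np.uint8)
        k,l,s,c=cv2.connectedComponentsWithStats(m)
        for i in range(1,k):
            if s[i,4]>30: p=W[l==i]; print('end',lo,c[i].round(1),s[i,4],np.round(cv2.minAreaRect(p[:,:2].astype(np.float32))[:2],1))
```

```text
tip [ 533.5 -107.4   33. ]
tip [547.6 -55.1  33. ]
tip [563.9  -1.5  33. ]
tip [579.3  52.3  33. ]
side0
[318.5 191.1] 12 [ 535.4 -110.1   25.5] 31.3
[311.4 201.9] 16 [549.6 -60.6  23.9] 30.7
[303.2 214. ] 17 [565.6  -7.6  25. ] 30.0
[293.7 228.1] 16 [581.3  51.   25.6] 30.6
end 62 [326.1 162.7] 205 [[ 519.5 -166.2]
 [  52.4   48.8]]
end 62 [379.4 175.5] 107 [[ 406.1 -103.5]
 [  80.1   11.9]]
end 44 [325.7 173. ] 113 [[ 518.9 -153.5]
 [  49.4   28.4]]
end 44 [284.1 231. ] 81 [[597.1 102.2]
 [ 22.1  19.7]]
scene0
[401.1 213.9] 9 [ 533.1 -111.8   25.8] 29.8
[383.8 218. ] 9 [546.1 -58.7  25.1] 31.1
[365.1 221.6] 9 [561.7  -6.2  26.4] 31.8
[343.9 227. ] 8 [578.8  51.9  25.2] 28.5
[419.2 228.7] 42 [441.3 -64.4  29.3] 35.4
end 62 [420.4 194.6] 163 [[ 517.2 -164.9]
 [  49.2   51.9]]
end 44 [419.5 203.3] 88 [[ 511.2 -153.2]
 [  49.1   24.3]]
end 44 [323.5 221.9] 48 [[596.9 101.8]
 [ 17.1  21.2]]
```

```bash
R='x'; python3 -m handwheel '[{"tx":2,"ty":3.1,"tz":0.4,"wz":0.054},{"tx":2,"ty":3.1,"tz":0.4,"wz":0.054},{"tx":2,"ty":3.1,"tz":0.4,"wz":0.054},{"tx":2,"ty":3.1,"tz":0.4,"wz":0.054},{"tx":2,"ty":3.1,"tz":0.4,"wz":0.054}]'
python3 -m handwheel '[{"tx":2,"ty":3.1,"tz":0.4,"wz":0.054},{"tx":2,"ty":3.1,"tz":0.4,"wz":0.054},{"tx":2,"ty":3.1,"tz":0.4,"wz":0.054},{"tx":2,"ty":3.1,"tz":0.4,"wz":0.054},{"tx":2,"ty":3.1,"tz":0.4,"wz":0.054}]'
python3 -m handwheel '[{"tx":2,"ty":3.1,"tz":0.4,"wz":0.054},{"tx":2,"ty":3.1,"tz":0.4,"wz":0.054},{"tx":2,"ty":3.1,"tz":0.4,"wz":0.054},{"tx":2,"ty":3.1,"tz":0.4,"wz":0.054},{"tx":2,"ty":3.1,"tz":0.4,"wz":0.054}]'
python3 -m handwheel '[{"tx":2,"ty":3.1,"tz":0,"wz":0.054},{"tx":2,"ty":3.1,"tz":0,"wz":0.054},{"tx":2,"ty":3.1,"tz":0,"wz":0.054},{},{}]'
python3 - <<'E'
from h import *
snap('wrist','w1'); print(manip.camera_params('wrist')['tvec'])
E
```

```text
[-624.59314295  -40.93404236  389.15675438]invalid input
invalid input
invalid input
invalid input
```

View pics/w1.png

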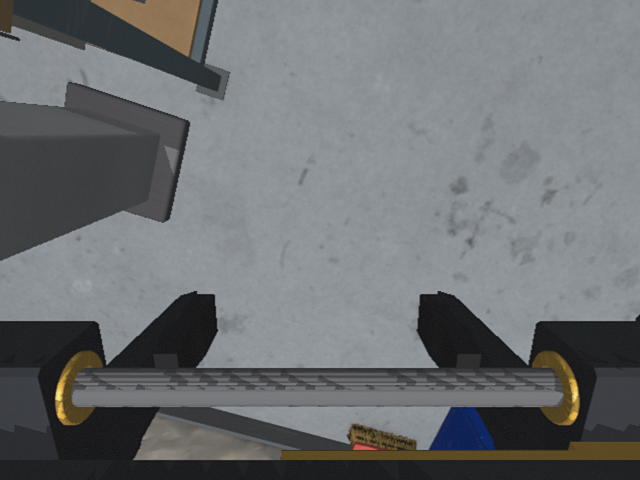

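The wrist view shows only floor beside the cart: the arm didn't move because the rows were refused as invalid. I'll retry with every key given.

```bash
python3 -m handwheel '[{"tx":2,"ty":3.1,"tz":0.4,"wx":0,"wy":0,"wz":0.054,"hand":100}]'; python3 -m handwheel '[{"tx":2.0,"ty":3.1,"tz":0.4,"wz":0.054}]' 20
```

```text
time: 0.23
eef_pos: [208.6, -567.9, 241.4]
ee_rot: [0.984, 0.179, -0.003, 0.002]
force: [-0.1, -1.2, 0.5]
grip_width: 87.8invalid input
```

```bash
python3 -m handwheel '[{"tx":2,"ty":3.1,"tz":0.4,"wx":0,"wy":0,"wz":0.054,"hand":100},{"tx":2,"ty":3.1,"tz":0.4,"wx":0,"wy":0,"wz":0.054,"hand":100},{"tx":2,"ty":3.1,"tz":0.4,"wx":0,"wy":0,"wz":0.054,"hand":100},{"tx":2,"ty":3.1,"tz":0.4,"wx":0,"wy":0,"wz":0.054,"hand":100},{"tx":2,"ty":3.1,"tz":0.4,"wx":0,"wy":0,"wz":0.054,"hand":100}]'
python3 -m handwheel '[{"tx":2,"ty":3.1,"tz":0.4,"wx":0,"wy":0,"wz":0.054,"hand":100},{"tx":2,"ty":3.1,"tz":0.4,"wx":0,"wy":0,"wz":0.054,"hand":100},{"tx":2,"ty":3.1,"tz":0.4,"wx":0,"wy":0,"wz":0.054,"hand":100},{"tx":2,"ty":3.1,"tz":0.4,"wx":0,"wy":0,"wz":0.054,"hand":100},{"tx":2,"ty":3.1,"tz":0.4,"wx":0,"wy":0,"wz":0.054,"hand":100}]'
python3 -m handwheel '[{"tx":2,"ty":3.1,"tz":0.4,"wx":0,"wy":0,"wz":0.054,"hand":100},{"tx":2,"ty":3.1,"tz":0.4,"wx":0,"wy":0,"wz":0.054,"hand":100},{"tx":2,"ty":3.1,"tz":0.4,"wx":0,"wy":0,"wz":0.054,"hand":100},{"tx":2,"ty":3.1,"tz":0.4,"wx":0,"wy":0,"wz":0.054,"hand":100},{"tx":2,"ty":3.1,"tz":0.4,"wx":0,"wy":0,"wz":0.054,"hand":100}]'
python3 -m handwheel '[{"tx":2,"ty":3.1,"tz":0,"wx":0,"wy":0,"wz":0.054,"hand":100},{"tx":2,"ty":3.1,"tz":0,"wx":0,"wy":0,"wz":0.054,"hand":100},{"tx":0,"ty":0,"tz":0,"wx":0,"wy":0,"wz":0,"hand":100}]'
python3 - <<'E'
from h import *
snap('wrist','w2'); s=manip.observe(); print(s['eef_pos'],s['ee_rot'],s['q'])
E
```

```text
time: 0.65
eef_pos: [315.2, -406.2, 262.8]
ee_rot: [0.949, 0.316, -0.0, -0.0]
force: [0.7, -0.6, 0.3]
grip_width: 88.1
time: 1.07
eef_pos: [415.2, -251.3, 282.9]
ee_rot: [0.898, 0.441, -0.0, -0.0]
force: [0.9, -0.8, -0.5]
grip_width: 88.0
time: 1.48
eef_pos: [515.2, -96.3, 302.9]
ee_rot: [0.83, 0.558, -0.0, 0.0]
force: [1.0, -0.1, 0.0]
grip_width: 88.4
time: 1.73
eef_pos: [558.0, -26.8, 303.1]
ee_rot: [0.796, 0.606, 0.004, -0.002]
force: [1.3, 0.6, -0.6]
grip_width: 88.4
[556.10683798 -31.00125397 302.64347963] [ 0.79721433  0.60369376  0.00148864 -0.00096935] [ 0.26789662  0.55123914 -0.48275307  1.68218102  0.29341579  0.97939333
 -0.59302886]
```

View pics/w2.png

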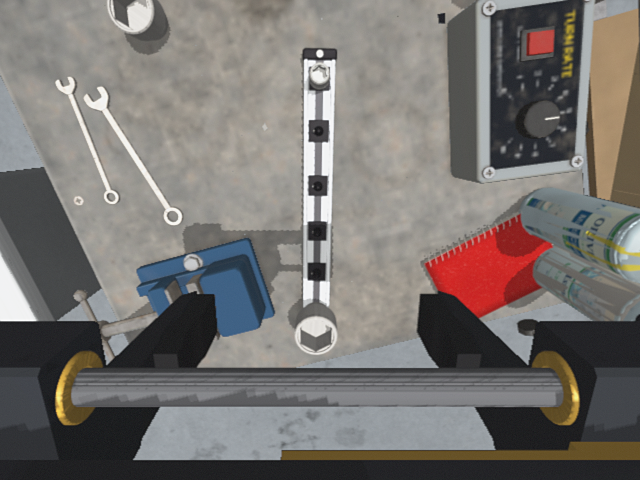

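Run:
```python
from h import *
P,im,d=load('w2')
cv2.imwrite('pics/crop2.png',cv2.resize(im[110:290,290:350,::-1],None,fx=3.3*1,fy=3.3,interpolation=cv2.INTER_CUBIC).transpose(1,0,2))
W=cloud(P,d); g=im.max(2)
roi=np.zeros_like(g); roi[110:300,300:335]=1
k,l,s,c=cv2.connectedComponentsWithStats(((g<60)&(roi>0)).astype(np.uint8))
for i in range(1,k):
    if s[i,4]>60:
        b=s[i]; p=W[l==i]; print(c[i].round(1),b,'seat?',atz(P,b[0]+b[2]/2-.5,b[1]+b[3]/2-.5,17).round(1),'z',np.nanpercentile(p[:,2],[5,50,98]).round(1),'top',np.nanmean(p[p[:,2]>25],0).round(1))
for (u,v,z) in((319,76,53),(316,336,72)): print('end',atz(P,u,v,z))
# vise extents
x,y,z=[W[...,i] for i in range(3)]
for n in('side0','scene0'):
    P,_,d=load(n); V=cloud(P,d); 
    for y0 in range(-200,0,20):
        m=(abs(V[...,1]-y0)<10)&(V[...,0]>300)&(V[...,0]<505)&(V[...,2]>10)&(V[...,2]<200)
        if m.sum()>3: q=V[m]; print(n,y0,'xmax',q[:,0].max().round(),'zmax',q[:,2].max().round(), 'z at x>450', q[q[:,0]>450][:,2].max(initial=0).round())
```

```text
[318.3 130.8] [313 126  11  11  80] seat? [579.6  46.9  17. ] z [16.1 26.4 32.3] top [579.9  47.3  28.8]
[317.5 185.9] [313 181  10  11  84] seat? [562.8 -11.8  17. ] z [16.1 25.3 31.9] top [562.7 -10.3  28.4]
[317.1 231.1] [309 222  17  19 294] seat? [547.8 -63.6  17. ] z [15.  16.5 31.8] top [547.9 -62.5  28.9]
[316.1 271.1] [308 263  17  18 281] seat? [ 532.8 -113.4   17. ] z [14.8 16.5 31.4] top [ 533.2 -112.4   28.7]
end [593.97867393  96.1894348   53.        ]
end [ 517.3341322  -169.18408545   72.        ]
side0 -180 xmax 504.0 zmax 72.0 z at x>450 72.0
side0 -160 xmax 505.0 zmax 73.0 z at x>450 73.0
side0 -140 xmax 505.0 zmax 78.0 z at x>450 73.0
side0 -120 xmax 466.0 zmax 77.0 z at x>450 73.0
side0 -100 xmax 467.0 zmax 78.0 z at x>450 72.0
side0 -80 xmax 466.0 zmax 77.0 z at x>450 73.0
side0 -60 xmax 466.0 zmax 77.0 z at x>450 72.0
side0 -40 xmax 464.0 zmax 22.0 z at x>450 16.0
scene0 -180 xmax 501.0 zmax 74.0 z at x>450 74.0
scene0 -160 xmax 504.0 zmax 73.0 z at x>450 73.0
scene0 -140 xmax 504.0 zmax 77.0 z at x>450 72.0
scene0 -120 xmax 460.0 zmax 78.0 z at x>450 73.0
scene0 -100 xmax 458.0 zmax 78.0 z at x>450 73.0
scene0 -80 xmax 466.0 zmax 78.0 z at x>450 72.0
scene0 -60 xmax 465.0 zmax 76.0 z at x>450 71.0
scene0 -40 xmax 462.0 zmax 18.0 z at x>450 16.0
```

View pics/crop2.png

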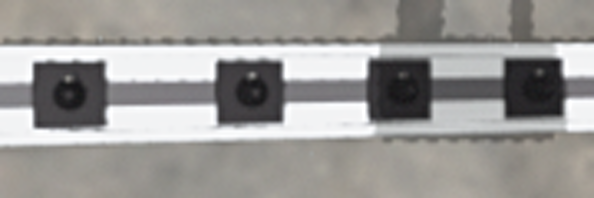

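The crop shows the four clips and their spigots clearly, with square centres at wrist pixels of about (318,131), (317,186), (317,231) and (317,272). The arm was still settling in that picture, so I'll measure once more at rest.

```bash
cat >> h.py <<'E'
def wristclips(tag):
    P,im,d=snap('wrist',tag); W=cloud(P,d); x,y,z=[W[...,i] for i in range(3)]; g=im.max(2)
    rail=(x>490)&(x<630)&(y>-210)&(y<140)
    for n,m,mn in(('clip',rail&(z>13)&(z<40)&(g<70),50),('hi',rail&(z>66)&(z<80),60),('lo',rail&(z>48)&(z<60),20)):
        k,l,s,c=cv2.connectedComponentsWithStats(m.astype(np.uint8))
        for i in range(1,k):
            if s[i,4]>mn:
                p=W[l==i]; r=cv2.minAreaRect(p[:,:2].astype(np.float32)); q=p[p[:,2]>25]; sq=cv2.minAreaRect(p[p[:,2]<19][:,:2].astype(np.float32)) if n=='clip' else None
                print(n,c[i].round(1),s[i,4],np.round(r[0],1),np.round(r[1],1),'up',q.mean(0).round(1), sq and (np.round(sq[0],1),np.round(sq[1],1)))
E
python3 - <<'E'
from h import *
s=manip.observe(); print(s['eef_pos'],s['ee_rot']); wristclips('w3'); s=manip.observe(); print(s['eef_pos'])
E
```

```text
[556.10683798 -31.00125397 302.64347963] [ 0.79721433  0.60369376  0.00148864 -0.00096935]
clip [320.   47.3] 266 [601.5 121.9] [10.5 34.9] up [nan nan nan] (array([601.5, 121.9]), array([10.5, 34.9]))
clip [316.6 126.2] 154 [577.7  47.3] [22.2 15.6] up [579.5  47.4  28.4] (array([577.7,  47.3]), array([22.2, 15.6]))
clip [318.3 180.4] 319 [563.1 -11. ] [23.2 19.8] up [562.8 -10.5  28.5] (array([563.1, -11. ]), array([23.2, 19.8]))
clip [318. 226.] 301 [547.8 -63.6] [22.6 19.3] up [547.9 -62.6  28.8] (array([547.8, -63.6]), array([22.6, 19.3]))
clip [317.9 267. ] 296 [ 532.9 -113.9] [25.5 21.2] up [ 532.8 -112.1   28.5] (array([ 532.9, -113.9]), array([25.5, 21.2]))
hi [316.8 329.7] 685 [ 516.9 -168.4] [49.1 48.4] up [ 516.8 -167.8   70.1] None
lo [319.4  65.9] 207 [595.   99.5] [19.8 18.7] up [594.9  99.5  51.3] None
lo [316.9 308.4] 182 [ 521.2 -153.5] [18.5 47.8] up [ 522.1 -149.6   54. ] None
lo [317.9 335.2] 176 [ 515.2 -181.7] [37.5 15.6] up [ 513.6 -183.9   54.2] None
[554.89589945 -34.30105189 302.30969662]h.py:22: RuntimeWarning: Mean of empty slice.
  print(n,c[i].round(1),s[i,4],np.round(r[0],1),np.round(r[1],1),'up',q.mean(0).round(1), sq and (np.round(sq[0],1),np.round(sq[1],1)))
  ret = um.true_divide(
```

```bash
python3 -m handwheel '[{"tx":-0.8,"ty":3.6,"tz":0.2,"wx":0,"wy":0,"wz":0,"hand":100},{"tx":-0.8,"ty":3.6,"tz":0.2,"wx":0,"wy":0,"wz":0,"hand":100},{"tx":-0.8,"ty":3.6,"tz":0.2,"wx":0,"wy":0,"wz":0,"hand":100},{"tx":-0.8,"ty":3.6,"tz":0.2,"wx":0,"wy":0,"wz":0,"hand":100},{"tx":-0.8,"ty":3.6,"tz":0.2,"wx":0,"wy":0,"wz":0,"hand":100}]' 30
python3 -m handwheel '[{"tx":-0.8,"ty":3.6,"tz":0.2,"wx":0,"wy":0,"wz":0,"hand":100},{"tx":-0.8,"ty":3.6,"tz":0.2,"wx":0,"wy":0,"wz":0,"hand":100},{"tx":-0.8,"ty":3.6,"tz":0.2,"wx":0,"wy":0,"wz":0,"hand":100},{"tx":0,"ty":0,"tz":0,"wx":0,"wy":0,"wz":0,"hand":100},{"tx":0,"ty":0,"tz":0,"wx":0,"wy":0,"wz":0,"hand":100}]'
python3 -m handwheel '[{"tx":0,"ty":0,"tz":0,"wx":0,"wy":0,"wz":0,"hand":100},{"tx":0,"ty":0,"tz":0,"wx":0,"wy":0,"wz":0,"hand":100},{"tx":0,"ty":0,"tz":0,"wx":0,"wy":0,"wz":0,"hand":100}]'
cat >> h.py <<'E'
def loose(tag,lo=30):
    P,im,d=snap('wrist',tag); W=cloud(P,d); x,y,z=[W[...,i] for i in range(3)]
    m=(z>lo)&(z<60)&(x>380)&(x<620)&(y>150)&(y<520)
    k,l,s,c=cv2.connectedComponentsWithStats(m.astype(np.uint8))
    for i in range(1,k):
        if s[i,4]>60:
            p=W[l==i]; zt=np.percentile(p[:,2],97); r=cv2.minEnclosingCircle(p[p[:,2]>zt-4][:,:2].astype(np.float32)); print(c[i].round(),s[i,4],zt.round(1),np.round(r[0],1),'dia',round(2*r[1],1),im[l==i].mean(0).round())
E
python3 - <<'E'
from h import *
loose('w4'); s=manip.observe(); print(s['eef_pos'],s['ee_rot'],s['dq'].round(3))
E
```

```text
time: 2.25
eef_pos: [514.0, 143.0, 312.7]
ee_rot: [0.801, 0.599, -0.001, 0.001]
force: [0.6, -0.1, 0.3]
grip_width: 87.9
time: 2.67
eef_pos: [490.0, 252.6, 318.7]
ee_rot: [0.799, 0.602, -0.0, 0.0]
force: [0.4, -0.6, 0.0]
grip_width: 87.9
time: 2.92
eef_pos: [491.5, 249.5, 318.5]
ee_rot: [0.801, 0.599, -0.001, 0.001]
force: [0.0, 0.0, -0.1]
grip_width: 88.1
[284.   9.] 336 46.9 [514.4 448.2] dia 34.2 [148. 146. 143.]
[340. 104.] 362 43.1 [542.7 339.8] dia 32.1 [192. 191. 186.]
[252. 148.] 246 39.4 [437.  323.4] dia 26.2 [188. 185. 180.]
[389. 166.] 374 43.4 [579.2 261.3] dia 32.2 [ 40. 152.  68.]
[285. 249.] 738 51.0 [437.5 202.2] dia 44.3 [135. 133. 129.]
[491.42362588 249.97068719 318.55777089] [ 8.00482011e-01  5.99356481e-01 -3.59534992e-04  4.78233515e-04] [-0.008 -0.001 -0.008 -0.004 -0.001 -0.002 -0.002]
```

View pics/w4.png

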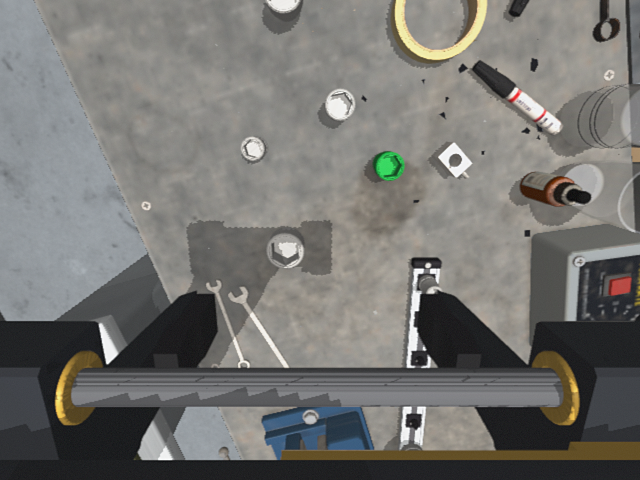

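The wrist view shows the four grey sockets at (285,249), (284,5), (340,104) and (252,148), with the green one at (389,166). Their sizes match my choice. I'll go to socket_32 first.

```bash
python3 -m handwheel '[{"tx":-0.9,"ty":-0.8,"tz":-3.9,"wx":0,"wy":0,"wz":0,"hand":100},{"tx":-0.9,"ty":-0.8,"tz":-3.9,"wx":0,"wy":0,"wz":0,"hand":100},{"tx":-0.9,"ty":-0.8,"tz":-3.9,"wx":0,"wy":0,"wz":0,"hand":100},{"tx":-0.9,"ty":-0.8,"tz":-3.9,"wx":0,"wy":0,"wz":0,"hand":100},{"tx":-0.9,"ty":-0.8,"tz":-3.9,"wx":0,"wy":0,"wz":0,"hand":100}]' 30
python3 -m handwheel '[{"tx":-0.84,"ty":-0.65,"tz":-3.9,"wx":0,"wy":0,"wz":0,"hand":100},{"tx":0,"ty":0,"tz":0,"wx":0,"wy":0,"wz":0,"hand":100},{"tx":0,"ty":0,"tz":0,"wx":0,"wy":0,"wz":0,"hand":100},{"tx":0,"ty":0,"tz":0,"wx":0,"wy":0,"wz":0,"hand":100},{"tx":0,"ty":0,"tz":0,"wx":0,"wy":0,"wz":0,"hand":100}]'
```

```text
time: 3.38
eef_pos: [445.8, 210.7, 122.7]
ee_rot: [0.8, 0.6, 0.001, -0.0]
force: [1.0, -0.2, -1.4]
grip_width: 88.1
time: 3.8
eef_pos: [439.7, 207.0, 87.0]
ee_rot: [0.8, 0.6, 0.003, 0.0]
force: [0.5, 0.3, 0.1]
grip_width: 88.2
```

```bash
python3 -m handwheel '[{"tx":-0.15,"ty":-0.35,"tz":-2,"wx":0,"wy":0,"wz":0,"hand":100},{"tx":0,"ty":0,"tz":-2,"wx":0,"wy":0,"wz":0,"hand":100},{"tx":0,"ty":0,"tz":-2,"wx":0,"wy":0,"wz":0,"hand":100},{"tx":0,"ty":0,"tz":-1.2,"wx":0,"wy":0,"wz":0,"hand":100},{"tx":0,"ty":0,"tz":0,"wx":0,"wy":0,"wz":0,"hand":100}]'
python3 -m handwheel '[{"tx":0,"ty":0,"tz":0,"wx":0,"wy":0,"wz":0,"hand":100},{"tx":0,"ty":0,"tz":0,"wx":0,"wy":0,"wz":0,"hand":40},{"tx":0,"ty":0,"tz":0,"wx":0,"wy":0,"wz":0,"hand":40},{"tx":0,"ty":0,"tz":0,"wx":0,"wy":0,"wz":0,"hand":40},{"tx":0,"ty":0,"tz":0,"wx":0,"wy":0,"wz":0,"hand":40}]' 30
python3 -m handwheel '[{"tx":0,"ty":0,"tz":0,"wx":0,"wy":0,"wz":0,"hand":40},{"tx":0,"ty":0,"tz":0,"wx":0,"wy":0,"wz":0,"hand":40},{"tx":0,"ty":0,"tz":0,"wx":0,"wy":0,"wz":0,"hand":40}]'
```

```text
time: 4.22
eef_pos: [436.9, 203.1, 12.8]
ee_rot: [0.799, 0.601, 0.001, 0.0]
force: [0.2, 1.1, 0.7]
grip_width: 88.2
time: 4.63
eef_pos: [436.3, 202.2, 13.5]
ee_rot: [0.8, 0.601, 0.001, 0.0]
force: [1.2, 0.2, 0.4]
grip_width: 63.6
time: 4.88
eef_pos: [436.4, 202.0, 12.9]
ee_rot: [0.8, 0.601, 0.0, 0.0]
force: [0.4, 0.1, 0.7]
grip_width: 43.5
```

```bash
python3 -m handwheel '[{"tx":0,"ty":0,"tz":3,"wx":0,"wy":0,"wz":0,"hand":40},{"tx":0,"ty":0,"tz":4,"wx":0,"wy":0,"wz":0,"hand":40},{"tx":0,"ty":0,"tz":4,"wx":0,"wy":0,"wz":0,"hand":40},{"tx":1.2,"ty":-3.9,"tz":0,"wx":0,"wy":0,"wz":0,"hand":40},{"tx":1.2,"ty":-3.9,"tz":0,"wx":0,"wy":0,"wz":0,"hand":40}]'
python3 -m handwheel '[{"tx":1.2,"ty":-3.9,"tz":0,"wx":0,"wy":0,"wz":0,"hand":40},{"tx":1.2,"ty":-3.9,"tz":0,"wx":0,"wy":0,"wz":0,"hand":40},{"tx":1.2,"ty":-3.9,"tz":0,"wx":0,"wy":0,"wz":0,"hand":40},{"tx":1.2,"ty":-3.9,"tz":0,"wx":0,"wy":0,"wz":0,"hand":40},{"tx":1.2,"ty":-3.9,"tz":0,"wx":0,"wy":0,"wz":0,"hand":40}]'
python3 -m handwheel '[{"tx":1.2,"ty":-3.9,"tz":0,"wx":0,"wy":0,"wz":0,"hand":40},{"tx":0,"ty":0,"tz":0,"wx":0,"wy":0,"wz":0,"hand":40},{"tx":0,"ty":0,"tz":0,"wx":0,"wy":0,"wz":0,"hand":40},{"tx":0,"ty":0,"tz":0,"wx":0,"wy":0,"wz":0,"hand":40},{"tx":0,"ty":0,"tz":0,"wx":0,"wy":0,"wz":0,"hand":40}]'
```

```text
time: 5.3
eef_pos: [461.3, 126.6, 125.0]
ee_rot: [0.798, 0.603, 0.003, -0.0]
force: [1.9, -1.4, -2.9]
grip_width: 42.7
time: 5.72
eef_pos: [519.4, -73.2, 122.4]
ee_rot: [0.799, 0.601, -0.001, -0.0]
force: [1.1, 0.4, -2.3]
grip_width: 42.9
time: 6.13
eef_pos: [531.3, -108.0, 122.6]
ee_rot: [0.799, 0.602, 0.0, -0.001]
force: [-0.1, -0.0, -1.7]
grip_width: 43.4
```

```bash
python3 -m handwheel '[{"tx":0.15,"ty":-0.4,"tz":-2,"wx":0,"wy":0,"wz":0,"hand":40},{"tx":0,"ty":0,"tz":-2.5,"wx":0,"wy":0,"wz":0,"hand":40},{"tx":0,"ty":0,"tz":-2.0,"wx":0,"wy":0,"wz":0,"hand":40},{"tx":0,"ty":0,"tz":0,"wx":0,"wy":0,"wz":0,"hand":40},{"tx":0,"ty":0,"tz":0,"wx":0,"wy":0,"wz":0,"hand":40}]'
python3 - <<'E'
from h import *
s=cv2.resize(snap('scene','s1')[1][165:265,340:470],None,fx=4,fy=4,interpolation=cv2.INTER_CUBIC);a=cv2.resize(snap('side','d1')[1][100:250,270:365],None,fx=2.66,fy=2.66,interpolation=cv2.INTER_CUBIC)
o=np.zeros((400,790,3),np.uint8);o[:,:520]=s;o[:a.shape[0],530:530+a.shape[1]]=a;cv2.imwrite('pics/crop3.png',o[:,:,::-1])
E
```

```text
time: 6.55
eef_pos: [532.6, -111.9, 57.4]
ee_rot: [0.798, 0.602, -0.001, -0.001]
force: [0.2, -0.0, -2.2]
grip_width: 43.2
```

View pics/crop3.png

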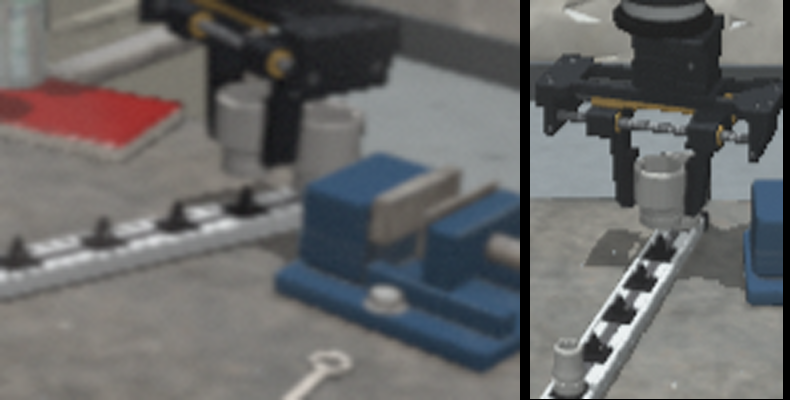

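The crop shows socket_32 gripped upright above clip A, with the left-view spigot tip at about (245,190) and the fingers clear of the vise. I'll lower it now.

```bash
python3 -m handwheel '[{"tx":0,"ty":0,"tz":-0.8,"wx":0,"wy":0,"wz":0,"hand":40},{"tx":0,"ty":0,"tz":-0.6,"wx":0,"wy":0,"wz":0,"hand":40},{"tx":0,"ty":0,"tz":-0.5,"wx":0,"wy":0,"wz":0,"hand":40},{"tx":0,"ty":0,"tz":0,"wx":0,"wy":0,"wz":0,"hand":40}]'
python3 -m handwheel '[{"tx":0,"ty":0,"tz":-0.3,"wx":0,"wy":0,"wz":0,"hand":40},{"tx":0,"ty":0,"tz":-0.2,"wx":0,"wy":0,"wz":0,"hand":40},{"tx":0,"ty":0,"tz":-0.2,"wx":0,"wy":0,"wz":0,"hand":40},{"tx":0,"ty":0,"tz":0,"wx":0,"wy":0,"wz":0,"hand":40}]'
```

```text
time: 6.98
eef_pos: [532.8, -114.0, 37.9]
ee_rot: [0.799, 0.601, -0.001, -0.0]
force: [-0.9, 0.4, -2.5]
grip_width: 42.7
time: 7.32
eef_pos: [533.2, -113.9, 31.4]
ee_rot: [0.799, 0.601, -0.0, -0.0]
force: [1.0, -0.0, -1.6]
grip_width: 43.2
```

```bash
python3 -m handwheel '[{"tx":0,"ty":0,"tz":-0.2,"wx":0,"wy":0,"wz":0,"hand":40},{"tx":0,"ty":0,"tz":0,"wx":0,"wy":0,"wz":0,"hand":40}]'
python3 -m handwheel '[{"tx":0,"ty":0,"tz":0,"wx":0,"wy":0,"wz":0,"hand":66},{"tx":0,"ty":0,"tz":0,"wx":0,"wy":0,"wz":0,"hand":66},{"tx":0,"ty":0,"tz":0,"wx":0,"wy":0,"wz":0,"hand":66},{"tx":0,"ty":0,"tz":0,"wx":0,"wy":0,"wz":0,"hand":66},{"tx":0,"ty":0,"tz":2,"wx":0,"wy":0,"wz":0,"hand":66}]'
python3 -m handwheel '[{"tx":0,"ty":0,"tz":4,"wx":0,"wy":0,"wz":0,"hand":66},{"tx":0,"ty":0,"tz":4,"wx":0,"wy":0,"wz":0,"hand":66},{"tx":0,"ty":0,"tz":4,"wx":0,"wy":0,"wz":0,"hand":100},{"tx":0,"ty":0,"tz":0,"wx":0,"wy":0,"wz":0,"hand":100},{"tx":0,"ty":0,"tz":0,"wx":0,"wy":0,"wz":0,"hand":100}]'
python3 - <<'E'
from h import *
for n in('side','scene'):
    P,im,d=snap(n,n+'A'); W=cloud(P,d)
    m=(np.hypot(W[...,0]-533.5,W[...,1]+112)<27)&(W[...,2]>40)&(W[...,2]<85); p=W[m]; print(n,len(p),np.percentile(p[:,2],[50,90,97]).round(1),np.round(cv2.minEnclosingCircle(p[p[:,2]>60][:,:2].astype(np.float32))[0],1))
E
```

```text
time: 7.48
eef_pos: [533.6, -113.9, 30.0]
ee_rot: [0.799, 0.601, 0.0, 0.0]
force: [-0.0, 0.6, -0.6]
grip_width: 43.2
time: 7.9
eef_pos: [531.4, -113.6, 47.6]
ee_rot: [0.799, 0.601, -0.002, -0.002]
force: [0.1, 0.7, 0.2]
grip_width: 58.3
time: 8.32
eef_pos: [534.8, -114.2, 172.1]
ee_rot: [0.8, 0.6, 0.002, 0.002]
force: [0.2, -1.3, -1.3]
grip_width: 76.0
side 364 [58.2 66.7 68. ] [ 537.8 -110.8]
scene 266 [59.2 67.3 68.6] [ 534.1 -111.4]
```

```bash
python3 -m handwheel '[{"tx":-0.1,"ty":4.1,"tz":0,"wx":0,"wy":0,"wz":0,"hand":100},{"tx":-0.1,"ty":4.1,"tz":0,"wx":0,"wy":0,"wz":0,"hand":100},{"tx":-0.1,"ty":4.1,"tz":0,"wx":0,"wy":0,"wz":0,"hand":100},{"tx":-0.1,"ty":4.1,"tz":0,"wx":0,"wy":0,"wz":0,"hand":100},{"tx":-0.1,"ty":4.1,"tz":0,"wx":0,"wy":0,"wz":0,"hand":100}]'
python3 -m handwheel '[{"tx":-0.1,"ty":4.1,"tz":0,"wx":0,"wy":0,"wz":0,"hand":100},{"tx":-0.1,"ty":4.1,"tz":0,"wx":0,"wy":0,"wz":0,"hand":100},{"tx":-0.1,"ty":4.1,"tz":0,"wx":0,"wy":0,"wz":0,"hand":100},{"tx":-0.1,"ty":4.1,"tz":0,"wx":0,"wy":0,"wz":0,"hand":100},{"tx":-0.1,"ty":4.1,"tz":0,"wx":0,"wy":0,"wz":0,"hand":100}]'
python3 -m handwheel '[{"tx":-0.1,"ty":4.1,"tz":0,"wx":0,"wy":0,"wz":0,"hand":100},{"tx":-0.1,"ty":4.1,"tz":-1,"wx":0,"wy":0,"wz":0,"hand":100},{"tx":-0.2,"ty":3.8,"tz":-1.5,"wx":0,"wy":0,"wz":0,"hand":100},{"tx":-0.2,"ty":3.7,"tz":-1.5,"wx":0,"wy":0,"wz":0,"hand":100},{"tx":0,"ty":0,"tz":-3.5,"wx":0,"wy":0,"wz":0,"hand":100}]'
python3 -m handwheel '[{"tx":0,"ty":0,"tz":0,"wx":0,"wy":0,"wz":0,"hand":100},{"tx":0,"ty":0,"tz":0,"wx":0,"wy":0,"wz":0,"hand":100},{"tx":0,"ty":0,"tz":0,"wx":0,"wy":0,"wz":0,"hand":100},{"tx":0,"ty":0,"tz":0,"wx":0,"wy":0,"wz":0,"hand":100}]'
```

```text
time: 8.83
eef_pos: [526.9, 92.4, 167.9]
ee_rot: [0.799, 0.601, -0.002, -0.001]
force: [1.2, 0.2, -0.6]
grip_width: 88.2
time: 9.25
eef_pos: [521.9, 297.3, 167.7]
ee_rot: [0.799, 0.601, -0.002, 0.0]
force: [0.5, -0.3, 1.2]
grip_width: 88.2
time: 9.67
eef_pos: [513.9, 465.1, 96.0]
ee_rot: [0.797, 0.604, 0.005, -0.005]
force: [-0.5, 1.7, -0.1]
grip_width: 88.1
time: 10.0
eef_pos: [518.7, 451.8, 96.1]
ee_rot: [0.8, 0.6, 0.001, 0.0]
force: [-0.3, 0.3, -0.3]
grip_width: 88.1
```

```bash
python3 -m handwheel '[{"tx":-0.1,"ty":0.3,"tz":-2.5,"wx":0,"wy":0,"wz":0,"hand":100},{"tx":0,"ty":0,"tz":-1.5,"wx":0,"wy":0,"wz":0,"hand":100},{"tx":0,"ty":0,"tz":0,"wx":0,"wy":0,"wz":0,"hand":100},{"tx":0,"ty":0,"tz":0,"wx":0,"wy":0,"wz":0,"hand":100},{"tx":0,"ty":0,"tz":0,"wx":0,"wy":0,"wz":0,"hand":100}]'
```

```text
time: 10.42
eef_pos: [517.0, 455.6, 55.9]
ee_rot: [0.8, 0.6, 0.001, -0.0]
force: [0.1, -1.2, -0.1]
grip_width: 88.0
```

```bash
python3 -m handwheel '[{"tx":0,"ty":0,"tz":-2,"wx":0,"wy":0,"wz":0,"hand":100},{"tx":0,"ty":0,"tz":-1.5,"wx":0,"wy":0,"wz":0,"hand":100},{"tx":0,"ty":0,"tz":-0.8,"wx":0,"wy":0,"wz":0,"hand":80},{"tx":0,"ty":0,"tz":0,"wx":0,"wy":0,"wz":0,"hand":60},{"tx":0,"ty":0,"tz":0,"wx":0,"wy":0,"wz":0,"hand":60}]'
python3 -m handwheel '[{"tx":0,"ty":0,"tz":0,"wx":0,"wy":0,"wz":0,"hand":34},{"tx":0,"ty":0,"tz":0,"wx":0,"wy":0,"wz":0,"hand":34},{"tx":0,"ty":0,"tz":0,"wx":0,"wy":0,"wz":0,"hand":34},{"tx":0,"ty":0,"tz":0,"wx":0,"wy":0,"wz":0,"hand":34},{"tx":0,"ty":0,"tz":0,"wx":0,"wy":0,"wz":0,"hand":34}]'
```

```text
time: 10.83
eef_pos: [516.2, 455.4, 11.6]
ee_rot: [0.799, 0.601, -0.0, 0.0]
force: [0.2, 0.4, -0.6]
grip_width: 70.4
time: 11.25
eef_pos: [516.8, 455.7, 12.3]
ee_rot: [0.799, 0.601, 0.001, 0.0]
force: [0.1, -0.1, 1.7]
grip_width: 37.2
```

```bash
python3 -m handwheel '[{"tx":0,"ty":0,"tz":3,"wx":0,"wy":0,"wz":0,"hand":34},{"tx":0,"ty":0,"tz":4,"wx":0,"wy":0,"wz":0,"hand":34},{"tx":0,"ty":-1,"tz":3.5,"wx":0,"wy":0,"wz":0,"hand":34},{"tx":0.2,"ty":-3.9,"tz":0,"wx":0,"wy":0,"wz":0,"hand":34},{"tx":0.2,"ty":-4.1,"tz":0,"wx":0,"wy":0,"wz":0,"hand":34}]'
python3 -m handwheel '[{"tx":0.3,"ty":-4.1,"tz":0,"wx":0,"wy":0,"wz":0,"hand":34},{"tx":0.3,"ty":-4.1,"tz":0,"wx":0,"wy":0,"wz":0,"hand":34},{"tx":0.3,"ty":-4.1,"tz":0,"wx":0,"wy":0,"wz":0,"hand":34},{"tx":0.3,"ty":-4.1,"tz":0,"wx":0,"wy":0,"wz":0,"hand":34},{"tx":0.3,"ty":-4.1,"tz":0,"wx":0,"wy":0,"wz":0,"hand":34}]'
python3 -m handwheel '[{"tx":0.3,"ty":-4.1,"tz":0,"wx":0,"wy":0,"wz":0,"hand":34},{"tx":0.3,"ty":-4.1,"tz":0,"wx":0,"wy":0,"wz":0,"hand":34},{"tx":0.3,"ty":-4.1,"tz":0,"wx":0,"wy":0,"wz":0,"hand":34},{"tx":0.3,"ty":-4,"tz":0,"wx":0,"wy":0,"wz":0,"hand":34},{"tx":0,"ty":-1.5,"tz":0,"wx":0,"wy":0,"wz":0,"hand":34}]'
python3 -m handwheel '[{"tx":0,"ty":0,"tz":0,"wx":0,"wy":0,"wz":0,"hand":34},{"tx":0,"ty":0,"tz":0,"wx":0,"wy":0,"wz":0,"hand":34},{"tx":0,"ty":0,"tz":0,"wx":0,"wy":0,"wz":0,"hand":34},{"tx":0,"ty":0,"tz":0,"wx":0,"wy":0,"wz":0,"hand":34}]'
```

```text
time: 11.67
eef_pos: [520.3, 369.2, 119.8]
ee_rot: [0.798, 0.602, 0.004, -0.001]
force: [1.5, -0.2, -1.8]
grip_width: 37.1
time: 12.08
eef_pos: [535.0, 158.5, 116.9]
ee_rot: [0.799, 0.601, -0.0, 0.0]
force: [1.3, -0.4, -2.6]
grip_width: 37.1
time: 12.5
eef_pos: [546.8, -26.3, 116.3]
ee_rot: [0.802, 0.597, -0.003, 0.002]
force: [-0.7, -1.5, -2.6]
grip_width: 36.9
time: 12.83
eef_pos: [547.5, -14.9, 117.1]
ee_rot: [0.798, 0.602, 0.001, -0.001]
force: [-0.2, 0.3, -1.9]
grip_width: 36.8
```

```bash
python3 -m handwheel '[{"tx":0.1,"ty":-2.4,"tz":0,"wx":0,"wy":0,"wz":0,"hand":34},{"tx":0,"ty":-2.4,"tz":-1,"wx":0,"wy":0,"wz":0,"hand":34},{"tx":0,"ty":0,"tz":-3,"wx":0,"wy":0,"wz":0,"hand":34},{"tx":0,"ty":0,"tz":-2,"wx":0,"wy":0,"wz":0,"hand":34},{"tx":0,"ty":0,"tz":0,"wx":0,"wy":0,"wz":0,"hand":34}]'
python3 -m handwheel '[{"tx":0,"ty":0,"tz":0,"wx":0,"wy":0,"wz":0,"hand":34},{"tx":0,"ty":0,"tz":0,"wx":0,"wy":0,"wz":0,"hand":34},{"tx":0,"ty":0,"tz":0,"wx":0,"wy":0,"wz":0,"hand":34}]'
```

```text
time: 13.25
eef_pos: [546.1, -64.1, 53.9]
ee_rot: [0.799, 0.602, -0.002, -0.002]
force: [-0.8, 0.3, -1.2]
grip_width: 37.3
time: 13.5
eef_pos: [549.5, -64.3, 58.3]
ee_rot: [0.799, 0.601, 0.001, 0.001]
force: [-0.6, 0.2, -2.1]
grip_width: 37.1
```

```bash
python3 -m handwheel '[{"tx":0,"ty":0.05,"tz":-0.8,"wx":0,"wy":0,"wz":0,"hand":34},{"tx":0,"ty":0.05,"tz":-0.6,"wx":0,"wy":0,"wz":0,"hand":34},{"tx":0,"ty":0,"tz":-0.4,"wx":0,"wy":0,"wz":0,"hand":34},{"tx":0,"ty":0,"tz":0,"wx":0,"wy":0,"wz":0,"hand":34},{"tx":0,"ty":0,"tz":0,"wx":0,"wy":0,"wz":0,"hand":34}]'
python3 -m handwheel '[{"tx":0,"ty":0,"tz":-0.4,"wx":0,"wy":0,"wz":0,"hand":34},{"tx":0,"ty":0,"tz":-0.3,"wx":0,"wy":0,"wz":0,"hand":34},{"tx":0,"ty":0,"tz":-0.3,"wx":0,"wy":0,"wz":0,"hand":34},{"tx":0,"ty":0,"tz":0,"wx":0,"wy":0,"wz":0,"hand":34},{"tx":0,"ty":0,"tz":0,"wx":0,"wy":0,"wz":0,"hand":34}]'
```

```text
time: 13.92
eef_pos: [548.0, -64.4, 38.5]
ee_rot: [0.799, 0.601, -0.0, -0.0]
force: [0.1, 0.6, -2.5]
grip_width: 37.1
time: 14.33
eef_pos: [548.4, -64.5, 29.3]
ee_rot: [0.799, 0.601, 0.0, 0.0]
force: [-1.7, -0.5, 2.8]
grip_width: 37.2
```

```bash
python3 -m handwheel '[{"tx":0,"ty":0,"tz":0,"wx":0,"wy":0,"wz":0,"hand":62},{"tx":0,"ty":0,"tz":0,"wx":0,"wy":0,"wz":0,"hand":62},{"tx":0,"ty":0,"tz":0,"wx":0,"wy":0,"wz":0,"hand":62},{"tx":0,"ty":0,"tz":0,"wx":0,"wy":0,"wz":0,"hand":62},{"tx":0,"ty":0,"tz":2,"wx":0,"wy":0,"wz":0,"hand":62}]'
python3 -m handwheel '[{"tx":0,"ty":0,"tz":4,"wx":0,"wy":0,"wz":0,"hand":62},{"tx":0,"ty":0,"tz":4,"wx":0,"wy":0,"wz":0,"hand":80},{"tx":0,"ty":1,"tz":2,"wx":0,"wy":0,"wz":0,"hand":100},{"tx":0,"ty":3,"tz":0,"wx":0,"wy":0,"wz":0,"hand":100},{"tx":0,"ty":4,"tz":0,"wx":0,"wy":0,"wz":0,"hand":100}]'
python3 -m handwheel '[{"tx":0,"ty":4,"tz":0,"wx":0,"wy":0,"wz":0,"hand":100},{"tx":0,"ty":4,"tz":0,"wx":0,"wy":0,"wz":0,"hand":100},{"tx":0,"ty":4,"tz":0,"wx":0,"wy":0,"wz":0,"hand":100},{"tx":-0.1,"ty":4,"tz":0,"wx":0,"wy":0,"wz":0,"hand":100},{"tx":-0.1,"ty":4,"tz":0,"wx":0,"wy":0,"wz":0,"hand":100}]'
python3 -m handwheel '[{"tx":-0.1,"ty":4,"tz":0,"wx":0,"wy":0,"wz":0,"hand":100},{"tx":-0.1,"ty":4,"tz":0,"wx":0,"wy":0,"wz":0,"hand":100},{"tx":-0.1,"ty":3,"tz":0,"wx":0,"wy":0,"wz":0,"hand":100},{"tx":0,"ty":1.4,"tz":-1,"wx":0,"wy":0,"wz":0,"hand":100},{"tx":0,"ty":0,"tz":-2,"wx":0,"wy":0,"wz":0,"hand":100}]'
python3 -m handwheel '[{"tx":0,"ty":0,"tz":-1,"wx":0,"wy":0,"wz":0,"hand":100},{"tx":0,"ty":0,"tz":0,"wx":0,"wy":0,"wz":0,"hand":100},{"tx":0,"ty":0,"tz":0,"wx":0,"wy":0,"wz":0,"hand":100},{"tx":0,"ty":0,"tz":0,"wx":0,"wy":0,"wz":0,"hand":100},{"tx":0,"ty":0,"tz":0,"wx":0,"wy":0,"wz":0,"hand":100}]'
python3 - <<'E'
from h import *
for n in('side','scene'):
    P,im,d=snap(n,n+'B'); W=cloud(P,d)
    for q in((533.5,-112),(548.5,-63)):
        m=(np.hypot(W[...,0]-q[0],W[...,1]-q[1])<27)&(W[...,2]>40)&(W[...,2]<85); p=W[m]; print(n,len(p),np.percentile(p[:,2],[50,90,97]).round(1))
E
```

```text
time: 14.75
eef_pos: [546.3, -64.4, 46.5]
ee_rot: [0.799, 0.601, -0.002, -0.002]
force: [0.6, -1.1, -0.5]
grip_width: 54.4
time: 15.17
eef_pos: [549.6, 12.1, 150.2]
ee_rot: [0.802, 0.598, 0.0, 0.002]
force: [1.6, 0.1, -0.8]
grip_width: 79.0
time: 15.58
eef_pos: [546.0, 217.4, 148.8]
ee_rot: [0.799, 0.601, -0.0, 0.0]
force: [-0.2, -0.5, 0.3]
grip_width: 88.0
time: 16.0
eef_pos: [543.2, 345.9, 120.3]
ee_rot: [0.798, 0.603, 0.004, -0.002]
force: [0.6, 0.2, 0.2]
grip_width: 87.9
time: 16.42
eef_pos: [544.2, 338.8, 109.7]
ee_rot: [0.8, 0.6, 0.001, 0.0]
force: [-0.1, 0.8, -0.1]
grip_width: 88.1Traceback (most recent call last):
  File "<stdin>", line 5, in <module>
    return _quantile_unchecked(
        a, q, axis, out, overwrite_input, method, keepdims, weights)
    return _ureduce(a,
                    func=_quantile_ureduce_func,
    ...<5 lines>...
                    overwrite_input=overwrite_input,
                    method=method)
    r = func(a, **kwargs)
    result = _quantile(arr,
                       quantiles=q,
    ...<2 lines>...
                       out=out,
                       weights=wgt)
    slices_having_nans = np.isnan(arr[-1, ...])
                                  ~~~^^^^^^^^^
IndexError: index -1 is out of bounds for axis 0 with size 0
```

```bash
python3 -m handwheel '[{"tx":-0.05,"ty":0.1,"tz":-3.5,"wx":0,"wy":0,"wz":0,"hand":100},{"tx":0,"ty":0,"tz":-3,"wx":0,"wy":0,"wz":0,"hand":100},{"tx":0,"ty":0,"tz":-2,"wx":0,"wy":0,"wz":0,"hand":100},{"tx":0,"ty":0,"tz":-1.3,"wx":0,"wy":0,"wz":0,"hand":80},{"tx":0,"ty":0,"tz":0,"wx":0,"wy":0,"wz":0,"hand":60}]'
python3 -m handwheel '[{"tx":0,"ty":0,"tz":0,"wx":0,"wy":0,"wz":0,"hand":50},{"tx":0,"ty":0,"tz":0,"wx":0,"wy":0,"wz":0,"hand":28},{"tx":0,"ty":0,"tz":0,"wx":0,"wy":0,"wz":0,"hand":28},{"tx":0,"ty":0,"tz":0,"wx":0,"wy":0,"wz":0,"hand":28},{"tx":0,"ty":0,"tz":0,"wx":0,"wy":0,"wz":0,"hand":28}]'
python3 -m handwheel '[{"tx":0,"ty":0,"tz":0,"wx":0,"wy":0,"wz":0,"hand":28},{"tx":0,"ty":0,"tz":0,"wx":0,"wy":0,"wz":0,"hand":28},{"tx":0,"ty":0,"tz":0,"wx":0,"wy":0,"wz":0,"hand":28}]'
```

```text
time: 16.88
eef_pos: [541.7, 339.3, 8.7]
ee_rot: [0.799, 0.601, -0.002, 0.0]
force: [-0.5, -0.6, -1.2]
grip_width: 76.8
time: 17.3
eef_pos: [543.4, 340.9, 11.9]
ee_rot: [0.799, 0.601, 0.001, 0.0]
force: [-0.2, 0.7, -0.1]
grip_width: 44.0
time: 17.55
eef_pos: [543.3, 340.6, 11.3]
ee_rot: [0.799, 0.601, 0.0, 0.0]
force: [-0.4, -0.5, 3.1]
grip_width: 31.0
```

```bash
python3 -m handwheel '[{"tx":0,"ty":0,"tz":3,"wx":0,"wy":0,"wz":0,"hand":28},{"tx":0,"ty":0,"tz":4,"wx":0,"wy":0,"wz":0,"hand":28},{"tx":0,"ty":-1,"tz":3.5,"wx":0,"wy":0,"wz":0,"hand":28},{"tx":0.2,"ty":-3.5,"tz":0,"wx":0,"wy":0,"wz":0,"hand":28},{"tx":0.3,"ty":-4,"tz":0,"wx":0,"wy":0,"wz":0,"hand":28}]'
python3 -m handwheel '[{"tx":0.3,"ty":-4,"tz":0,"wx":0,"wy":0,"wz":0,"hand":28},{"tx":0.3,"ty":-4,"tz":0,"wx":0,"wy":0,"wz":0,"hand":28},{"tx":0.3,"ty":-4,"tz":0,"wx":0,"wy":0,"wz":0,"hand":28},{"tx":0.3,"ty":-4,"tz":0,"wx":0,"wy":0,"wz":0,"hand":28},{"tx":0.3,"ty":-4,"tz":0,"wx":0,"wy":0,"wz":0,"hand":28}]'
python3 -m handwheel '[{"tx":0,"ty":-4,"tz":0,"wx":0,"wy":0,"wz":0,"hand":28},{"tx":0,"ty":-2.6,"tz":-1,"wx":0,"wy":0,"wz":0,"hand":28},{"tx":0,"ty":0,"tz":-2,"wx":0,"wy":0,"wz":0,"hand":28},{"tx":0,"ty":0,"tz":-1,"wx":0,"wy":0,"wz":0,"hand":28},{"tx":0,"ty":0,"tz":0,"wx":0,"wy":0,"wz":0,"hand":28}]'
python3 -m handwheel '[{"tx":0,"ty":0,"tz":0,"wx":0,"wy":0,"wz":0,"hand":28},{"tx":0,"ty":0,"tz":0,"wx":0,"wy":0,"wz":0,"hand":28},{"tx":0,"ty":0,"tz":0,"wx":0,"wy":0,"wz":0,"hand":28},{"tx":0,"ty":0,"tz":0,"wx":0,"wy":0,"wz":0,"hand":28}]'
```

```text
time: 17.97
eef_pos: [548.1, 259.6, 118.6]
ee_rot: [0.798, 0.603, 0.004, -0.001]
force: [0.6, 0.7, -1.7]
grip_width: 30.9
time: 18.38
eef_pos: [562.3, 53.6, 115.7]
ee_rot: [0.799, 0.601, -0.0, -0.0]
force: [1.7, -0.3, -1.3]
grip_width: 31.0
time: 18.8
eef_pos: [561.1, -10.0, 73.8]
ee_rot: [0.799, 0.601, -0.002, -0.001]
force: [-0.3, 0.9, -1.4]
grip_width: 31.1
time: 19.13
eef_pos: [563.4, -9.4, 76.6]
ee_rot: [0.799, 0.601, 0.001, 0.0]
force: [0.1, -1.0, -1.7]
grip_width: 31.2
```

Seat level for this one is TCP z of about 28.3.

```bash
python3 -m handwheel '[{"tx":0,"ty":-0.1,"tz":-1.5,"wx":0,"wy":0,"wz":0,"hand":28},{"tx":0,"ty":0,"tz":-1.2,"wx":0,"wy":0,"wz":0,"hand":28},{"tx":0,"ty":0,"tz":-0.7,"wx":0,"wy":0,"wz":0,"hand":28},{"tx":0,"ty":0,"tz":-0.5,"wx":0,"wy":0,"wz":0,"hand":28},{"tx":0,"ty":0,"tz":0,"wx":0,"wy":0,"wz":0,"hand":28}]'
python3 -m handwheel '[{"tx":0,"ty":0,"tz":-0.4,"wx":0,"wy":0,"wz":0,"hand":28},{"tx":0,"ty":0,"tz":-0.3,"wx":0,"wy":0,"wz":0,"hand":28},{"tx":0,"ty":0,"tz":-0.2,"wx":0,"wy":0,"wz":0,"hand":28},{"tx":0,"ty":0,"tz":0,"wx":0,"wy":0,"wz":0,"hand":28},{"tx":0,"ty":0,"tz":0,"wx":0,"wy":0,"wz":0,"hand":28}]'
```

```text
time: 19.55
eef_pos: [562.1, -11.3, 35.8]
ee_rot: [0.799, 0.601, -0.001, -0.0]
force: [-0.6, -0.1, -1.5]
grip_width: 31.0
time: 19.97
eef_pos: [563.0, -11.4, 28.3]
ee_rot: [0.799, 0.601, 0.0, 0.0]
force: [-0.0, 0.5, 2.0]
grip_width: 30.7
```

```bash
python3 -m handwheel '[{"tx":0,"ty":0,"tz":0,"wx":0,"wy":0,"wz":0,"hand":56},{"tx":0,"ty":0,"tz":0,"wx":0,"wy":0,"wz":0,"hand":56},{"tx":0,"ty":0,"tz":0,"wx":0,"wy":0,"wz":0,"hand":56},{"tx":0,"ty":0,"tz":0,"wx":0,"wy":0,"wz":0,"hand":56},{"tx":0,"ty":0,"tz":2,"wx":0,"wy":0,"wz":0,"hand":56}]'
python3 -m handwheel '[{"tx":0,"ty":0,"tz":4,"wx":0,"wy":0,"wz":0,"hand":56},{"tx":0,"ty":0,"tz":4,"wx":0,"wy":0,"wz":0,"hand":80},{"tx":0,"ty":1,"tz":2,"wx":0,"wy":0,"wz":0,"hand":80},{"tx":-1,"ty":2.5,"tz":0,"wx":0,"wy":0,"wz":0,"hand":80},{"tx":-1.4,"ty":3.7,"tz":0,"wx":0,"wy":0,"wz":0,"hand":80}]'
python3 -m handwheel '[{"tx":-1.4,"ty":3.7,"tz":0,"wx":0,"wy":0,"wz":0,"hand":80},{"tx":-1.4,"ty":3.7,"tz":0,"wx":0,"wy":0,"wz":0,"hand":80},{"tx":-1.4,"ty":3.7,"tz":0,"wx":0,"wy":0,"wz":0,"hand":80},{"tx":-1.4,"ty":3.7,"tz":0,"wx":0,"wy":0,"wz":0,"hand":80},{"tx":-1.4,"ty":3.7,"tz":0,"wx":0,"wy":0,"wz":0,"hand":80}]'
python3 -m handwheel '[{"tx":-1.4,"ty":3.7,"tz":0,"wx":0,"wy":0,"wz":0,"hand":80},{"tx":-1.4,"ty":3.3,"tz":0,"wx":0,"wy":0,"wz":0,"hand":80},{"tx":-0.4,"ty":0.8,"tz":-1,"wx":0,"wy":0,"wz":0,"hand":80},{"tx":0,"ty":0,"tz":-2,"wx":0,"wy":0,"wz":0,"hand":80},{"tx":0,"ty":0,"tz":-1,"wx":0,"wy":0,"wz":0,"hand":80}]'
python3 -m handwheel '[{"tx":0,"ty":0,"tz":0,"wx":0,"wy":0,"wz":0,"hand":80},{"tx":0,"ty":0,"tz":0,"wx":0,"wy":0,"wz":0,"hand":80},{"tx":0,"ty":0,"tz":0,"wx":0,"wy":0,"wz":0,"hand":80},{"tx":0,"ty":0,"tz":0,"wx":0,"wy":0,"wz":0,"hand":80}]'
```

```text
time: 20.38
eef_pos: [560.8, -11.7, 45.5]
ee_rot: [0.799, 0.601, -0.002, -0.001]
force: [-0.8, 0.7, -1.0]
grip_width: 49.5
time: 20.8
eef_pos: [541.1, 57.3, 149.2]
ee_rot: [0.802, 0.597, 0.001, 0.002]
force: [0.5, 1.3, -1.0]
grip_width: 70.0
time: 21.22
eef_pos: [467.9, 247.1, 147.9]
ee_rot: [0.799, 0.601, 0.0, 0.0]
force: [0.7, -0.4, -1.1]
grip_width: 70.7
time: 21.63
eef_pos: [435.8, 323.9, 106.5]
ee_rot: [0.799, 0.602, -0.001, 0.0]
force: [0.6, -0.7, -0.6]
grip_width: 70.3
time: 21.97
eef_pos: [437.7, 323.2, 108.6]
ee_rot: [0.8, 0.6, 0.001, 0.0]
force: [0.2, 0.2, -0.6]
grip_width: 70.4
```

```bash
python3 -m handwheel '[{"tx":0,"ty":0.05,"tz":-3.5,"wx":0,"wy":0,"wz":0,"hand":80},{"tx":0,"ty":0,"tz":-3,"wx":0,"wy":0,"wz":0,"hand":80},{"tx":0,"ty":0,"tz":-2,"wx":0,"wy":0,"wz":0,"hand":80},{"tx":0,"ty":0,"tz":-1,"wx":0,"wy":0,"wz":0,"hand":80},{"tx":0,"ty":0,"tz":-0.3,"wx":0,"wy":0,"wz":0,"hand":60}]'
python3 -m handwheel '[{"tx":0,"ty":0,"tz":0,"wx":0,"wy":0,"wz":0,"hand":50},{"tx":0,"ty":0,"tz":0,"wx":0,"wy":0,"wz":0,"hand":22},{"tx":0,"ty":0,"tz":0,"wx":0,"wy":0,"wz":0,"hand":22},{"tx":0,"ty":0,"tz":0,"wx":0,"wy":0,"wz":0,"hand":22},{"tx":0,"ty":0,"tz":0,"wx":0,"wy":0,"wz":0,"hand":22}]'
python3 -m handwheel '[{"tx":0,"ty":0,"tz":0,"wx":0,"wy":0,"wz":0,"hand":22},{"tx":0,"ty":0,"tz":0,"wx":0,"wy":0,"wz":0,"hand":22},{"tx":0,"ty":0,"tz":0,"wx":0,"wy":0,"wz":0,"hand":22}]'
```

```text
time: 22.38
eef_pos: [436.6, 323.5, 8.9]
ee_rot: [0.8, 0.601, -0.001, 0.0]
force: [-0.3, 0.3, 1.4]
grip_width: 66.1
time: 22.8
eef_pos: [437.4, 324.4, 10.7]
ee_rot: [0.8, 0.601, 0.001, -0.0]
force: [-0.1, -0.8, -0.5]
grip_width: 32.8
time: 23.05
eef_pos: [437.3, 324.2, 10.4]
ee_rot: [0.799, 0.601, 0.001, 0.0]
force: [0.3, -0.6, 6.8]
grip_width: 24.7
```

```bash
python3 -m handwheel '[{"tx":0,"ty":0,"tz":3,"wx":0,"wy":0,"wz":0,"hand":22},{"tx":0,"ty":0,"tz":4,"wx":0,"wy":0,"wz":0,"hand":22},{"tx":0,"ty":0,"tz":3.5,"wx":0,"wy":0,"wz":0,"hand":22},{"tx":1.4,"ty":-2.5,"tz":0,"wx":0,"wy":0,"wz":0,"hand":22},{"tx":1.8,"ty":-3.5,"tz":0,"wx":0,"wy":0,"wz":0,"hand":22}]'
python3 -m handwheel '[{"tx":1.8,"ty":-3.5,"tz":0,"wx":0,"wy":0,"wz":0,"hand":22},{"tx":1.8,"ty":-3.5,"tz":0,"wx":0,"wy":0,"wz":0,"hand":22},{"tx":1.8,"ty":-3.5,"tz":0,"wx":0,"wy":0,"wz":0,"hand":22},{"tx":1.8,"ty":-3.5,"tz":0,"wx":0,"wy":0,"wz":0,"hand":22},{"tx":1.8,"ty":-3.5,"tz":0,"wx":0,"wy":0,"wz":0,"hand":22}]'
python3 -m handwheel '[{"tx":1.8,"ty":-3.5,"tz":0,"wx":0,"wy":0,"wz":0,"hand":22},{"tx":0.2,"ty":-0.7,"tz":-0.5,"wx":0,"wy":0,"wz":0,"hand":22},{"tx":0,"ty":0,"tz":-2,"wx":0,"wy":0,"wz":0,"hand":22},{"tx":0,"ty":0,"tz":-1,"wx":0,"wy":0,"wz":0,"hand":22},{"tx":0,"ty":0,"tz":0,"wx":0,"wy":0,"wz":0,"hand":22}]'
python3 -m handwheel '[{"tx":0,"ty":0,"tz":0,"wx":0,"wy":0,"wz":0,"hand":22},{"tx":0,"ty":0,"tz":0,"wx":0,"wy":0,"wz":0,"hand":22},{"tx":0,"ty":0,"tz":0,"wx":0,"wy":0,"wz":0,"hand":22},{"tx":0,"ty":0,"tz":0,"wx":0,"wy":0,"wz":0,"hand":22}]'
```

```text
time: 23.47
eef_pos: [468.6, 269.3, 117.5]
ee_rot: [0.797, 0.604, 0.004, -0.002]
force: [1.2, -0.7, -1.5]
grip_width: 25.1
time: 23.88
eef_pos: [559.0, 87.0, 114.6]
ee_rot: [0.799, 0.601, -0.0, -0.0]
force: [0.7, 0.5, -1.2]
grip_width: 24.7
time: 24.3
eef_pos: [576.6, 47.0, 77.5]
ee_rot: [0.799, 0.601, -0.002, -0.001]
force: [-0.4, -1.2, -0.9]
grip_width: 24.8
time: 24.63
eef_pos: [579.2, 47.7, 80.6]
ee_rot: [0.799, 0.601, 0.001, 0.0]
force: [0.0, -0.6, -1.7]
grip_width: 24.7
```

```bash
python3 -m handwheel '[{"tx":0.03,"ty":0,"tz":-1.7,"wx":0,"wy":0,"wz":0,"hand":22},{"tx":0,"ty":0,"tz":-1.4,"wx":0,"wy":0,"wz":0,"hand":22},{"tx":0,"ty":0,"tz":-0.7,"wx":0,"wy":0,"wz":0,"hand":22},{"tx":0,"ty":0,"tz":-0.5,"wx":0,"wy":0,"wz":0,"hand":22},{"tx":0,"ty":0,"tz":0,"wx":0,"wy":0,"wz":0,"hand":22}]'
python3 -m handwheel '[{"tx":0,"ty":0,"tz":-0.4,"wx":0,"wy":0,"wz":0,"hand":22},{"tx":0,"ty":0,"tz":-0.3,"wx":0,"wy":0,"wz":0,"hand":22},{"tx":0,"ty":0,"tz":-0.2,"wx":0,"wy":0,"wz":0,"hand":22},{"tx":0,"ty":0,"tz":0,"wx":0,"wy":0,"wz":0,"hand":22},{"tx":0,"ty":0,"tz":0,"wx":0,"wy":0,"wz":0,"hand":22}]'
```

```text
time: 25.05
eef_pos: [578.8, 47.2, 36.3]
ee_rot: [0.799, 0.601, -0.0, -0.0]
force: [0.5, 0.4, -1.5]
grip_width: 25.0
time: 25.47
eef_pos: [579.2, 47.0, 28.0]
ee_rot: [0.799, 0.601, 0.0, 0.0]
force: [-0.1, -0.3, -0.2]
grip_width: 25.1
```

Now about 0.6 mm above the seat. I'll press slightly further, release, and retreat clear of the view.

```bash
python3 -m handwheel '[{"tx":0,"ty":0,"tz":-0.1,"wx":0,"wy":0,"wz":0,"hand":22},{"tx":0,"ty":0,"tz":0,"wx":0,"wy":0,"wz":0,"hand":22},{"tx":0,"ty":0,"tz":0,"wx":0,"wy":0,"wz":0,"hand":22}]'
python3 -m handwheel '[{"tx":0,"ty":0,"tz":0,"wx":0,"wy":0,"wz":0,"hand":50},{"tx":0,"ty":0,"tz":0,"wx":0,"wy":0,"wz":0,"hand":50},{"tx":0,"ty":0,"tz":0,"wx":0,"wy":0,"wz":0,"hand":50},{"tx":0,"ty":0,"tz":0,"wx":0,"wy":0,"wz":0,"hand":50},{"tx":0,"ty":0,"tz":2,"wx":0,"wy":0,"wz":0,"hand":50}]'
python3 -m handwheel '[{"tx":0,"ty":0,"tz":4,"wx":0,"wy":0,"wz":0,"hand":50},{"tx":0,"ty":0,"tz":4,"wx":0,"wy":0,"wz":0,"hand":80},{"tx":0,"ty":0,"tz":4,"wx":0,"wy":0,"wz":0,"hand":80},{"tx":-0.5,"ty":-1.5,"tz":3.5,"wx":0,"wy":0,"wz":0,"hand":80},{"tx":-0.5,"ty":-1.5,"tz":3.5,"wx":0,"wy":0,"wz":0,"hand":80}]'
python3 -m handwheel '[{"tx":-0.5,"ty":-1.5,"tz":3.5,"wx":0,"wy":0,"wz":0,"hand":80},{"tx":-0.5,"ty":-2,"tz":3,"wx":0,"wy":0,"wz":0,"hand":80},{"tx":-0.5,"ty":-2,"tz":3,"wx":0,"wy":0,"wz":0,"hand":80},{"tx":0,"ty":0,"tz":0,"wx":0,"wy":0,"wz":0,"hand":80},{"tx":0,"ty":0,"tz":0,"wx":0,"wy":0,"wz":0,"hand":80}]'
python3 -m handwheel '[{"tx":0,"ty":0,"tz":0,"wx":0,"wy":0,"wz":0,"hand":80},{"tx":0,"ty":0,"tz":0,"wx":0,"wy":0,"wz":0,"hand":80},{"tx":0,"ty":0,"tz":0,"wx":0,"wy":0,"wz":0,"hand":80}]'
python3 - <<'E'
from h import *
I={}
for n in('side','scene','wrist'):
    P,im,d=snap(n,n+'F'); I[n]=im; W=cloud(P,d)
    for q,h in(((517,-167),72),((533.5,-112),68),((548.5,-63),64),((563.5,-10),60),((579.8,48),56),((596,100),53)):
        m=(np.hypot(W[...,0]-q[0],W[...,1]-q[1])<26)&(W[...,2]>35)&(W[...,2]<85); p=W[m]
        if len(p)>20:
            zt=np.percentile(p[:,2],96); print(n,q,'exp',h,'top',zt.round(1),len(p),np.round(cv2.minEnclosingCircle(p[p[:,2]>zt-4][:,:2].astype(np.float32)),1) if 0 else '')
a=cv2.resize(I['side'][145:265,255:350],None,fx=4,fy=4,interpolation=cv2.INTER_CUBIC)
b=cv2.resize(I['wrist'],None,fx=.62,fy=.62,interpolation=cv2.INTER_AREA)
o=np.zeros((480,790,3),np.uint8);o[:a.shape[0],:a.shape[1]]=a;o[:b.shape[0],390:390+b.shape[1]]=b
c=cv2.resize(I['scene'][185:250,305:440],None,fx=2.6,fy=2.6,interpolation=cv2.INTER_CUBIC);o[302:302+c.shape[0],390:390+c.shape[1]]=c
cv2.imwrite('pics/final.png',o[:,:,::-1])
E
```

```text
time: 25.72
eef_pos: [579.4, 47.1, 27.5]
ee_rot: [0.799, 0.601, 0.0, 0.0]
force: [-0.7, -0.9, 4.2]
grip_width: 24.6
time: 26.13
eef_pos: [576.9, 46.5, 44.2]
ee_rot: [0.799, 0.601, -0.003, -0.001]
force: [-0.1, 0.3, -0.2]
grip_width: 44.1
time: 26.55
eef_pos: [569.0, 17.9, 238.9]
ee_rot: [0.799, 0.602, 0.001, -0.0]
force: [0.4, -0.5, -0.3]
grip_width: 68.2
time: 26.97
eef_pos: [554.7, -39.2, 333.1]
ee_rot: [0.8, 0.6, 0.001, 0.001]
force: [-0.4, -0.1, -0.2]
grip_width: 70.4
time: 27.22
eef_pos: [553.5, -36.9, 330.5]
ee_rot: [0.799, 0.602, -0.001, -0.001]
force: [-0.9, -0.1, 0.1]
grip_width: 70.2
side (517, -167) exp 72 top 72.0 319 
side (533.5, -112) exp 68 top 68.0 294 
side (548.5, -63) exp 64 top 63.9 283 
side (563.5, -10) exp 60 top 59.8 251 
side (579.8, 48) exp 56 top 55.8 182 
side (596, 100) exp 53 top 53.0 135 
scene (517, -167) exp 72 top 72.2 301 
scene (533.5, -112) exp 68 top 68.6 282 
scene (548.5, -63) exp 64 top 64.1 222 
scene (563.5, -10) exp 60 top 60.1 165 
scene (579.8, 48) exp 56 top 56.4 111 
scene (596, 100) exp 53 top 54.3 80 
wrist (517, -167) exp 72 top 71.7 1565 
wrist (533.5, -112) exp 68 top 67.6 1257 
wrist (548.5, -63) exp 64 top 63.7 945 
wrist (563.5, -10) exp 60 top 59.7 672 
wrist (579.8, 48) exp 56 top 55.7 479 
wrist (596, 100) exp 53 top 52.7 372
```

View pics/final.png

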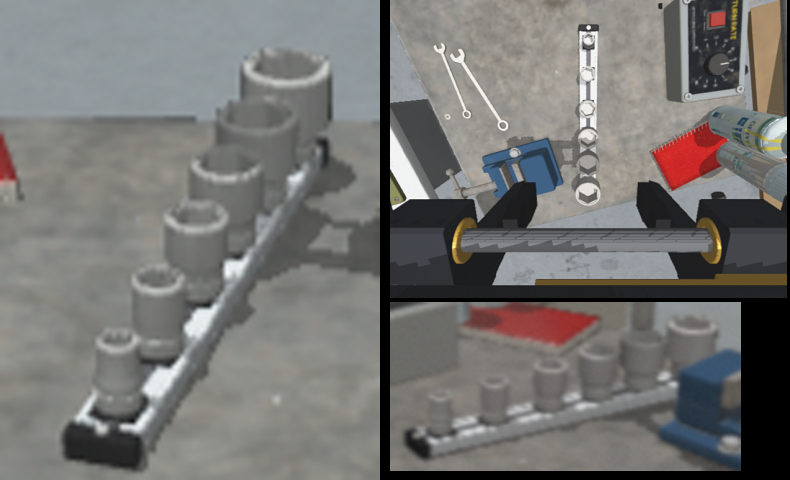

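The final picture shows all six sockets upright on the rail, stepping down from the largest at (287,70) to the smallest at (118,360). The measured tops match fully seated heights.

```bash
python3 -c "
from cell import manip; print(manip.hand_in())"
```

```text
the job is handed in; nothing more can be done
None
```

I put sockets 32, 28, 23 and 18 on the four empty clips, in that order from the largest end socket to the smallest. I handed the job in at about 27 s on the robot's clock. The end sockets and the green look-alike were left alone.

- **Seating:** in the last pictures all six sockets stand upright on the rail. Their tops measure about 72, 68, 64, 60, 56 and 53 mm, which are the fully seated heights. The side and wrist cameras agree to within 0.4 mm, and the scene camera read up to 1.3 mm high on the smallest.
- **Forces:** the readings I took stayed below 7 N throughout. The arm was well clear of everything at hand-in.
- **Checks that failed or disagreed:** the first moves were refused because every row needs all its keys. A mid-job check of the first two sockets failed because the gripper blocked the view, so I repeated it at the end. The wrist and fixed cameras differed by 2–3 mm in position, which was within the spigots' lead-in.

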